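Load the test cassette into the reader and start it

TASK

Slide the flat test cassette lying on the cart top into the slot of the test reader, windowed end first, until it is fully home against the stop inside, then press the reader's start key right down and let it go. The wells hold fresh sample drops, so keep the cassette flat on the worktop all the way and do not pick it up or tip it; the rubber ribs at its rear end are there to press fingertips on from above and drag it. Leave the other things on the cart where they are.

Things in the scene. Friction and masses are not known exactly. Their poses are not given: they have to be found in the camera images.
- cassette: loose flat white plastic test cassette, 140 long (its x) x 96 wide (its y) x 5 mm thick, about 60 g, flat on the worktop. Origin: centre of its underside; +x points to the leading end, which has three long read windows; three round sample wells at the middle, a band of cross ribs at the rear. It slides easily on four smooth feet (friction on the worktop about 0.15)
- cassette_lead (a point): middle of the cassette's leading edge, at its underside (70 mm from its origin along its +x)
- cassette_grip (a point): middle of the grip area on the cassette's top, seven low rubber ribs (42 mm behind its origin, rib tops 5.4 mm above the worktop); the area is flat, 40 mm along the cassette and 70 mm across. Fingertips pressed on the ribs do not slip (friction about 1; the rest of the top is slippery): a press of 5 to 15 N drags the cassette, two fingertips set apart across the ribs also turn it
- reader: white desktop test reader, fixed on the worktop, 150 deep (x) x 156 wide (y). Origin: centre of its underside; +x points inward, from the slot face to the back. The front half is a flat deck 46 mm high, the rear half carries a sloping screen up to 76 mm high
- reader_mouth (a point): middle of the slot mouth in the front face, at worktop level, 75 mm in front of the reader's origin. Slot 100 wide, 20 high, 75 mm deep, its floor is the worktop. From the face two guides 12 mm high flare out to about 127 mm apart 30 mm before it. A light dark dust flap hangs in the mouth; the cassette pushes it inward with less than 1 N
- reader_stop (a point): middle of the stop wall inside the slot, at worktop level, at the reader's origin (axes as the reader's). With the cassette home its leading edge touches this wall and its rear 65 mm with the ribs stay outside, the middle of the grip area 37 mm in front of the face
- start_key (a joint): travel of the start key in m: 0 released, 0.005 fully down; a spring returns it; about 4 N press it fully down
- start_key_top (a point): middle of the top of the start key, a round grey push key 26 mm in diameter in a collar on the reader's deck, at the left front corner as seen from the robot; its top is about 58 mm above the worktop and it is pressed straight down
- label_roll: bystander: loose white roll of labels standing flat, 64 mm across, 32 mm high; origin at the centre of its underside
- saline_bottle: bystander: small loose white bottle, 45 mm across, 80 mm high; origin at the centre of its underside
- swab: bystander: loose swab stick 152 mm long (its y), 8 mm thick; origin at its middle
- tube_lying: bystander: loose capped sample tube lying on its side, 92 mm long, 17 mm thick; origin at its closed end, its z axis along the tube towards the cap

How it is judged:
By the outcome, as a careful person would: the job done as asked, in the order asked, and still so for the second after the job is handed in, with the robot touching nothing.
It also fails if it takes over 64 s, if anything falls off the work surface, if the arm or the gripper's body presses on something with over 40 N, if the wrist force passes 120 N, or if a joint passes its speed limit or range.

ROBOT

A 6-joint arm with a two-finger parallel gripper is mounted at the origin on a cart in front of the work surface, level with it; the furniture and walls round the work are solid. World frame = base frame: x ahead of the robot, y to its left, z up, the work surface at z = 0. Lengths are in m, angles in rad, forces in N, time in s.
With the tool pointing down it reaches from about 0.275 to 0.725 m from the base axis. Payload 15.9 kg.
Tool frame: the origin (TCP) lies midway between the tips of the shut fingers; the grasp point (between the pads) lies 19 mm behind it; z points along the fingers, y is the line along which they close (so a half turn about z gives the same grasp; the last joint's range is limited). The gripper opens to 85 mm and grips with 20 to 120 N. Pads are 22 mm wide; open, the fingers measure 114 mm over their backs; the gripper's body (76 mm by 85 mm) begins 54 mm behind the grasp point. The pads swing forward as they close: fully open they stand 13 mm farther back than shut.
Start: joints at [-1.125, 0.213, -0.034, 1.323, 0, 1.571], TCP at [0.216, -0.451, 0.231] pointing down, gripper open.
Joint ranges: [-2.98, 2.98], [-0.74, 1.72], [-1.14, 1.35], [-2.1, 2.04], [-1.57, 1.44], [-3.14, 3.14]. Speed limits (rad/s): [1.89, 1.89, 2.39, 2.57, 3.14, 3.14].

INTERFACE

Orientations are given as a unit quaternion [x, y, z, w].
In Python, from rig import r gives the robot as it stands.
- The arm moves only by the shell command python3 -m inch 'ROWS' [FORCE]. ROWS is JSON, a list of rows, each an object of numbers: "tx", "ty", "tz": the shift along the world's x, y, z in cm; "wx", "wy", "wz": the turn, a rotation vector about the world's x, y, z in degrees; "hand": the opening, from 0 (shut) to 1 (fully open). A call has 1 to 10 rows; each row shifts and turns the commanded pose from where the row before left it; what a row does not reach is not made up. A row lasts 1/8 s, in which the tool goes at most 62.5 mm and 10.7 degrees, less where a joint would pass 70% of its speed; a pose out of reach is approached as far as the arm can. A call with a gripper value outside its range is refused whole. The fingers move at their own pace and stop on an object; FORCE is the grip in N (left out, the last holds). Time passes only in rows, so rows that do not move let the fingers close. It gives the time, the measured TCP pose, the force, the opening and the grip force at its end, in the units of the state.
- r.state(): the state, without advancing time (a new reading comes with each control period).
- r.capture(name): name is "scene" or "top" or "wrist"; returns the picture (384x512x3 uint8, red, green, blue); there is no depth.
- r.camera_params(name): a dict with "fx", "fy", "cx", "cy" (pixels), "distortion" ([k1, k2, p1, p2, k3] as OpenCV has them; the pictures are not rectified), "R" (3x3) and "t" (3): a world point X has camera coordinates R X + t. Camera axes: x right, y down, z forward; pixel columns grow to the right and rows downward; lengths in m; the calibration is good to about 2 mm. A picture is of the moment at which its call begins: read the wrist's pose just before it. camera_params takes no time and is no camera call; for the wrist camera it gives the pose at the moment of the call.
- r.finish_job(): hands the job in; it is judged then, once.
The state is a dict: "t": time; "qpos": joint angles; "joint_velocities": joint speeds; "tau": joint torques, N m; "tool_pos": TCP position; "orientation": TCP orientation; "ft_force": force on the tool from outside, world axes, zero at the start; "ft_torque": the same for the moment, N m; "width": finger opening in m; "finger_force": force on a finger pad.
Only numpy, scipy, OpenCV 4.12 (cv2) and the standard library are available. Lean on these libraries where they do the work, as an engineer would, in place of code of your own. Each camera call takes 0.05 s, during which the arm holds its last target. There are 200 camera calls.

## Working session

There is one attempt and no reset: what is moved stays moved. The work goes in short steps, Python scripts to look and compute and a shell command to move; the robot and the scene stay as the last step left them, time stands still between calls to the robot, and variables do not carry over. Pictures are saved under pics/ and viewed, at most 10 in all, crops included, and the job is handed in when it is done.

```bash
ls; mkdir -p pics
python3 - <<'E'
from rig import r
import cv2,numpy as np
for n in("top","scene"):
    cv2.imwrite(f"pics/{n}0.png",cv2.cvtColor(r.capture(n),cv2.COLOR_RGB2BGR))
    p=r.camera_params(n);print(n,p["fx"],p["cx"],p["cy"],p["distortion"],(-np.array(p["R"]).T@np.array(p["t"])).round(3))
s=r.state();print(s["t"],s["tool_pos"],s["orientation"],s["width"])
E
```

```text
pics
top 445.09898762509204 255.26141979526895 197.10058945583998 [-0.07767106  0.          0.          0.          0.        ] [ 0.326 -0.053  1.327]
scene 392.67873292610165 251.39170949357026 190.98306293737673 [-0.02346086  0.          0.          0.          0.        ] [-0.118 -0.761  0.605]
0.1 [ 0.2154439  -0.45084563  0.23087881] [ 9.75265154e-01  2.21037593e-01 -1.17421030e-04 -4.98706037e-04] 0.08545191366823279
```

View pics/top0.png

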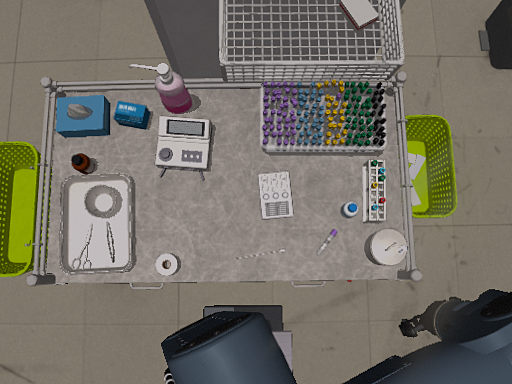

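View pics/scene0.png

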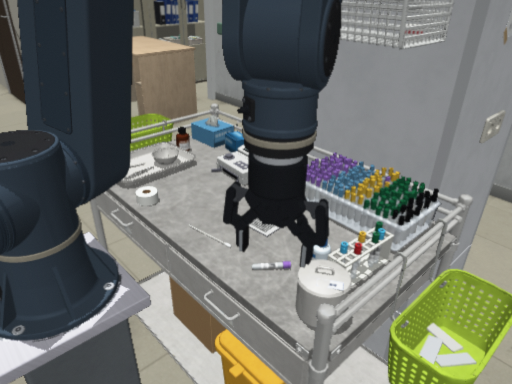

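Top view: the cassette is at about (276,195), with its ribs at the bottom (rear, about (278,210)). The reader is at about (183,143), its mouth facing the robot near (182,170), and the key is at about (165,154). Next I'll measure these.

```bash
cat > h.py <<'E'
from rig import r
import cv2,numpy as np
def ray(p,uv,z):
    K=np.array([[p["fx"],0,p["cx"]],[0,p["fy"],p["cy"]],[0,0,1.]]);R=np.array(p["R"]);c=-R.T@np.array(p["t"])
    n=cv2.undistortPoints(np.array(uv,float).reshape(-1,1,2),K,np.array(p["distortion"])).reshape(-1,2)
    d=np.c_[n,np.ones(len(n))]@R
    return c+d*((z-c[2])/d[:,2])[:,None]
def proj(p,X):
    K=np.array([[p["fx"],0,p["cx"]],[0,p["fy"],p["cy"]],[0,0,1.]])
    return cv2.projectPoints(np.array(X,float).reshape(-1,1,3),cv2.Rodrigues(np.array(p["R"]))[0],np.array(p["t"]),K,np.array(p["distortion"]))[0].reshape(-1,2)
def white(im,x0,y0,x1,y1,th=190):
    g=im[y0:y1,x0:x1].min(axis=2);m=(g>th).astype(np.uint8)
    m=cv2.morphologyEx(m,cv2.MORPH_CLOSE,np.ones((7,7)))
    c=max(cv2.findContours(m,cv2.RETR_EXTERNAL,cv2.CHAIN_APPROX_NONE)[0],key=cv2.contourArea)
    return c+np.array([x0,y0])
E
python3 - <<'E'
from h import *
im=r.capture("top");p=r.camera_params("top")
c=white(im,245,160,305,228);b=cv2.boxPoints(cv2.minAreaRect(c))
W=ray(p,b,.005);print(b.round(1),W.round(4),W.mean(0).round(4),np.linalg.norm(W-np.roll(W,1,0),axis=1))
c=white(im,145,110,220,180);b=cv2.boxPoints(cv2.minAreaRect(c))
W=ray(p,b,.046);print(b.round(1),W.round(4),W.mean(0).round(4),np.linalg.norm(W-np.roll(W,1,0),axis=1))
cv2.imwrite("pics/top1.png",cv2.cvtColor(cv2.resize(im[105:235,140:310],None,fx=4.5,fy=4.5,interpolation=cv2.INTER_CUBIC),cv2.COLOR_RGB2BGR))
E
```

```text
[[257.9 174.5]
 [287.2 171.5]
 [291.7 214.7]
 [262.5 217.8]] [[ 0.6149 -0.0696  0.005 ]
 [ 0.6234 -0.1587  0.005 ]
 [ 0.4907 -0.169   0.005 ]
 [ 0.4826 -0.0812  0.005 ]] [ 0.5529 -0.1196  0.005 ] [0.13280514 0.08953726 0.13306577 0.08810275]
[[155.9 163. ]
 [159.3 116.4]
 [209.5 120.1]
 [206.  166.7]] [[0.6451 0.233  0.046 ]
 [0.7899 0.2266 0.046 ]
 [0.7757 0.0744 0.046 ]
 [0.6318 0.0837 0.046 ]] [0.7106 0.1544 0.046 ] [0.14985447 0.1449925  0.15286841 0.14428323]
```

View pics/top1.png

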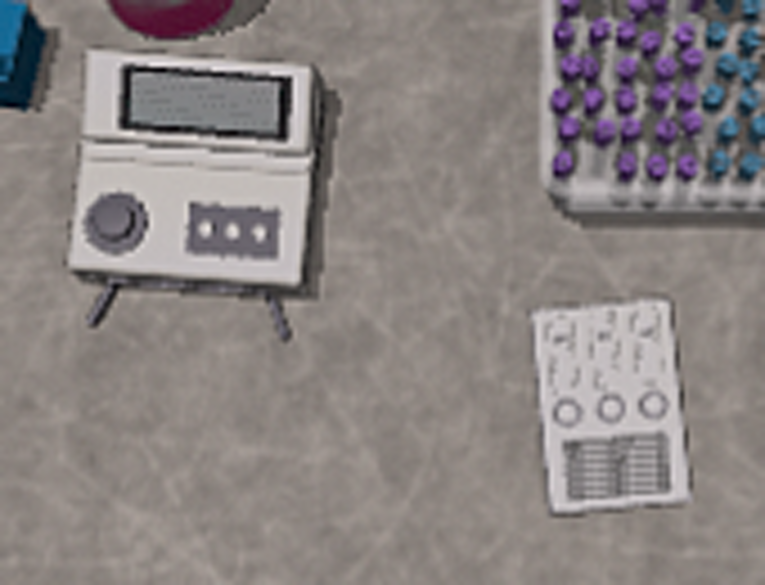

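The enlarged crop confirms the cassette's direction, with windows toward +x. Cassette: centre about (0.553,-0.120), yaw +4.7°, measured 133 x 89 mm (edge pixels lost). Reader: front face middle about (0.637,0.158), yaw about -5°. I'll approach to above the ribs, turning the tool by +159°, which keeps joint 6 in mid-range.

```bash
python3 -m inch '[{"tx":3,"ty":3.3,"wz":10,"hand":0.4},{"tx":3,"ty":3.3,"wz":10},{"tx":3,"ty":3.3,"wz":10},{"tx":3,"ty":3.3,"wz":10},{"tx":3,"ty":3.3,"wz":10},{"tx":3,"ty":3.3,"wz":10},{"tx":3,"ty":3.3,"wz":10},{"tx":3,"ty":3.3,"wz":10}]'
python3 -m inch '[{"tx":2.5,"ty":3,"wz":10},{"tx":2.5,"ty":3,"wz":10},{"wz":10},{"wz":10},{"wz":10},{"wz":10},{"wz":10},{"wz":9},{}]'
python3 - <<'E'
from h import *
s=r.state();R=__import__("scipy.spatial.transform",fromlist=["Rotation"]).Rotation.from_quat(s["orientation"]).as_matrix()
print(s["t"],s["tool_pos"],np.degrees(np.arctan2(R[1,1],R[0,1])),R[2,2],s["qpos"],s["ft_force"],s["width"])
im=r.capture("wrist");cv2.imwrite("pics/w0.png",cv2.cvtColor(im,cv2.COLOR_RGB2BGR))
p=r.camera_params("wrist");print((-np.array(p["R"]).T@np.array(p["t"])).round(3),np.array(p["R"])[2])
E
```

```text
0.15 [ 0.21546459 -0.45089784  0.23094744] -64.45924353122821 -0.9999996671289815 [-1.12502883e+00  2.13204325e-01 -3.49194573e-02  1.32348835e+00
  1.44688100e-05  1.57079353e+00] [-0.26118819 -0.19192532 -0.35720203] 0.08546591501051387
[ 0.277 -0.422  0.373] [-0.24145324 -0.11596508 -0.96345858]schema error: expected keys tx, ty, tz, wx, wy, wz, hand
schema error: expected keys tx, ty, tz, wx, wy, wz, hand
```

View pics/w0.png

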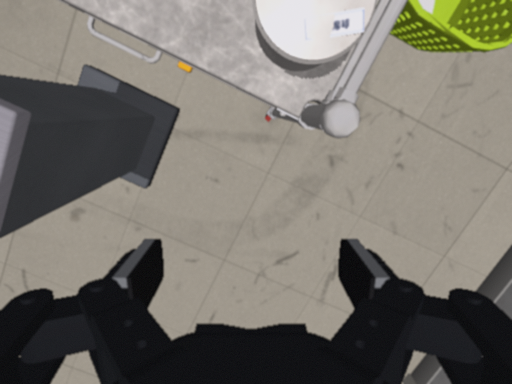

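All keys are required in every row. The wrist camera sits on the tool +x side, so I'll stop midway for a closer look at the reader and cassette.

```bash
python3 -m inch '[{"tx":3.5,"ty":5,"tz":0,"wx":0,"wy":0,"wz":9,"hand":0.4},{"tx":3.5,"ty":5,"tz":0,"wx":0,"wy":0,"wz":9,"hand":0.4},{"tx":3.5,"ty":5,"tz":0,"wx":0,"wy":0,"wz":9,"hand":0.4},{"tx":3.5,"ty":5,"tz":0,"wx":0,"wy":0,"wz":9,"hand":0.4},{"tx":3.5,"ty":5,"tz":0,"wx":0,"wy":0,"wz":9,"hand":0.4},{"tx":3.5,"ty":5,"tz":0,"wx":0,"wy":0,"wz":9,"hand":0.4},{"tx":3.5,"ty":5,"tz":0,"wx":0,"wy":0,"wz":9,"hand":0.4},{"tx":3.5,"ty":5,"tz":0,"wx":0,"wy":0,"wz":0,"hand":0.4},{"tx":0,"ty":0,"tz":0,"wx":0,"wy":0,"wz":0,"hand":0.4},{"tx":0,"ty":0,"tz":0,"wx":0,"wy":0,"wz":0,"hand":0.4}]'
cat >> h.py <<'E'
from scipy.spatial.transform import Rotation
def st():
    s=r.state();R=Rotation.from_quat(s["orientation"]).as_matrix()
    print("t",round(s["t"],2),"tcp",np.round(s["tool_pos"],4),"yaw_y",np.degrees(np.arctan2(R[1,1],R[0,1])).round(2),"j6",round(s["qpos"][5],2),"F",np.round(s["ft_force"],1),"T",np.round(s["ft_torque"],2),"w",round(s["width"],4))
E
python3 - <<'E'
from h import *
st()
p=r.camera_params("wrist");im=r.capture("wrist");cv2.imwrite("pics/w1.png",cv2.cvtColor(im,cv2.COLOR_RGB2BGR))
print(proj(p,[[.483,-.125,.005],[.62,-.114,.005],[.637,.158,.046],[.665,.2,.058]]).round())
E
```

```text
t: 1.45
tool_pos: [0.4953, -0.0512, 0.2311]
orientation: [0.716, 0.698, -0.0, -0.0]
ft_force: [0.7, 0.1, 0.4]
width: 0.0343
finger_force: 0.0
t 1.45 tcp [ 0.4953 -0.0512  0.2311] yaw_y -1.42 j6 1.49 F [0.7 0.1 0.4] T [ 0.03 -0.02  0.05] w 0.0343
[[ 242.  220.]
 [ 345.  210.]
 [ 394.  -47.]
 [ 437. -110.]]
```

View pics/w1.png

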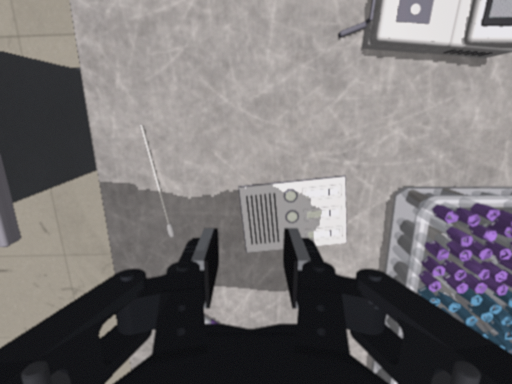

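The cassette fits the prediction: corners near (240,186), (345,177), (347,244) and (246,251), ribs at left (261,218). The reader is cut off at top right, so I'll move left to see it.

```bash
python3 - <<'E'
from h import *
p=r.camera_params("wrist")
W=ray(p,[(240,186.5),(345,177),(347,244),(246,251)],.005);print(W.round(4),W.mean(0).round(4),np.linalg.norm(W-np.roll(W,1,0),axis=1).round(4))
d=W[1]+W[2]-W[0]-W[3];print(np.degrees(np.arctan2(d[1],d[0])))
E
python3 -m inch '[{"tx":0,"ty":5,"tz":0,"wx":0,"wy":0,"wz":6,"hand":0.4},{"tx":0,"ty":5,"tz":0,"wx":0,"wy":0,"wz":6,"hand":0.4},{"tx":0,"ty":5,"tz":0,"wx":0,"wy":0,"wz":6,"hand":0.4},{"tx":0,"ty":0,"tz":0,"wx":0,"wy":0,"wz":0,"hand":0.4},{"tx":0,"ty":0,"tz":0,"wx":0,"wy":0,"wz":0,"hand":0.4}]'
python3 - <<'E'
from h import *
st()
p=r.camera_params("wrist");im=r.capture("wrist");cv2.imwrite("pics/w2.png",cv2.cvtColor(im,cv2.COLOR_RGB2BGR))
print(proj(p,[[.645,.233,.046],[.632,.084,.046],[.665,.2,.058]]).round())
E
```

```text
[[ 0.4814 -0.0787  0.005 ]
 [ 0.6167 -0.0694  0.005 ]
 [ 0.6254 -0.1637  0.005 ]
 [ 0.4866 -0.1707  0.005 ]] [ 0.5525 -0.1206  0.005 ] [0.0922 0.1356 0.0947 0.139 ]
3.4018919775870766
t: 2.12
tool_pos: [0.4955, 0.0977, 0.2314]
orientation: [0.599, 0.801, -0.0, 0.0]
ft_force: [0.3, 0.4, -0.0]
width: 0.0338
finger_force: 0.0
t 2.12 tcp [0.4955 0.0977 0.2314] yaw_y 16.43 j6 1.48 F [ 0.3  0.4 -0. ] T [-0.06  0.03  0.  ] w 0.0338
[[421.  92.]
 [357. 215.]
 [431. 128.]]
```

View pics/w2.png

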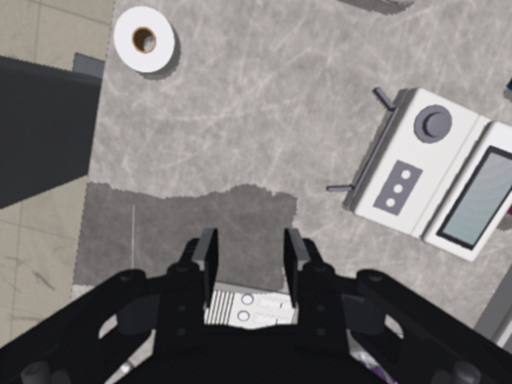

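The reader is in full view. The deck's front corners are near (416,89) and (357,211), the key top is near (437,121), and the guide tips are near (378,91) and (329,188). I'll work these out, with a line fit on the deck edge and a circle on the key.

Run:
```python
from h import *
p=r.camera_params("wrist");im=cv2.cvtColor(cv2.imread("pics/w2.png"),cv2.COLOR_BGR2RGB)
g=im.min(axis=2)
pts=[]
for y in range(100,205,4):
    row=g[y,340:470].astype(int);i=np.argmax(row>180);pts.append((340+i-.5,y))
W=ray(p,pts,.046)
vx,vy,x0,y0=cv2.fitLine(W[:,:2].astype(np.float32),cv2.DIST_HUBER,0,.01,.01).ravel()
if vy<0:vx,vy=-vx,-vy
res=(W[:,0]-x0)*vy-(W[:,1]-y0)*vx;print("edge dir",vx,vy,"reader yaw",np.degrees(np.arctan2(-vx,vy)),"pt",x0,y0,"res mm",np.abs(res).max()*1e3)
print("corners",ray(p,[(416,89),(357,211)],.046).round(4))
print("tips",ray(p,[(378,91),(329,188)],.012).round(4))
print("key guess",ray(p,[(437,121)],.058).round(4))
pt=r.camera_params("top");print("key top cam",ray(pt,[(165.5,154.3)],.058).round(4))
m=((im.max(axis=2)<140)&(im.max(axis=2)>60)).astype(np.uint8)
cv2.imwrite("pics/k.png",cv2.cvtColor(cv2.resize(im[75:225,310:480],None,fx=4,fy=4,interpolation=cv2.INTER_CUBIC),cv2.COLOR_RGB2BGR))
```

```text
edge dir 0.09201126 0.99575794 reader yaw -5.279324 pt 0.6331854 0.15126945 res mm 25.834586415356874
corners [[0.6387 0.2333 0.046 ]
 [0.63   0.0884 0.046 ]]
tips [[0.6137 0.2258 0.012 ]
 [0.5999 0.0994 0.012 ]]
key guess [[0.6676 0.208  0.058 ]]
key top cam [[0.668  0.2024 0.058 ]]
```

View pics/k.png

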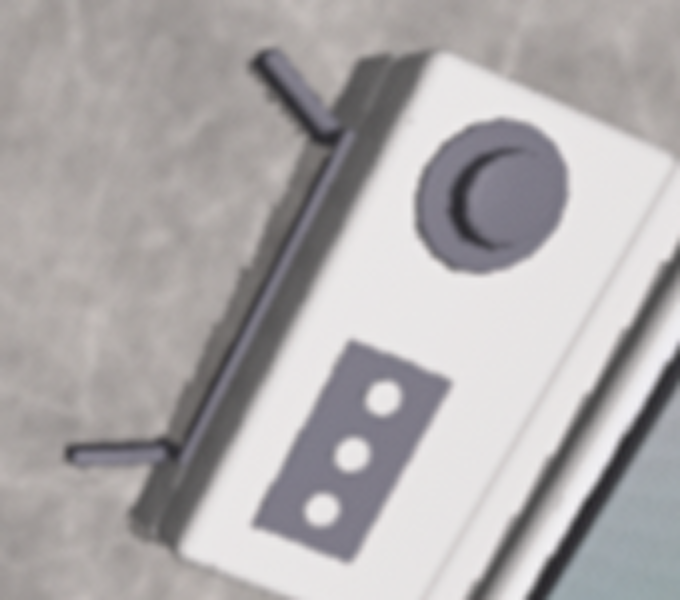

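The crop gives the guide tips at (376,90) and (329,189), the roots at (392,109) and (353,187), the deck corners at (419.5,88) and (355,212.5), and the key top at (437,125).

Run:
```python
from h import *
p=r.camera_params("wrist")
for n,uv,z in(("corners",[(419.5,88),(355,212.5)],.046),("tips",[(376.5,91),(329,189)],.012),("roots",[(392.5,109.5),(352.5,187.5)],.012),("back of deck",[(478,114.5),(417,223)],.046)):
    W=ray(p,uv,z);d=W[0]-W[1];print(n,W.round(4).tolist(),"mid",W.mean(0).round(4),"len",np.linalg.norm(d).round(4),"yaw",np.degrees(np.arctan2(-d[0],d[1])).round(2))
k=ray(p,[(437,125)],.058)[0];print("key",k)
```

```text
corners [[0.6418, 0.2353, 0.046], [0.6284, 0.086, 0.046]] mid [0.6351 0.1607 0.046 ] len 0.15 yaw -5.14
tips [[0.612, 0.2253, 0.012], [0.6004, 0.0982, 0.012]] mid [0.6062 0.1617 0.012 ] len 0.1277 yaw -5.22
roots [[0.6385, 0.2114, 0.012], [0.6284, 0.1085, 0.012]] mid [0.6335 0.16   0.012 ] len 0.1034 yaw -5.56
back of deck [[0.7149, 0.2289, 0.046], [0.7049, 0.0946, 0.046]] mid [0.7099 0.1618 0.046 ] len 0.1346 yaw -4.23
key [0.66942259 0.20425028 0.058     ]
```

Reader yaw is -5.2° and the mouth is at (0.635,0.160). The guide spacing checks out at 128 and 103 mm. The grip is at (0.511,-0.123) with yaw about 4.2°. I'll go above the ribs and turn +78°.

```bash
python3 -m inch '[{"tx":0.2,"ty":-2.8,"tz":0,"wx":0,"wy":0,"wz":10,"hand":0.4},{"tx":0.2,"ty":-2.8,"tz":0,"wx":0,"wy":0,"wz":10,"hand":0.4},{"tx":0.2,"ty":-2.8,"tz":-2,"wx":0,"wy":0,"wz":10,"hand":0.4},{"tx":0.2,"ty":-2.8,"tz":-2,"wx":0,"wy":0,"wz":10,"hand":0.4},{"tx":0.2,"ty":-2.8,"tz":-2,"wx":0,"wy":0,"wz":10,"hand":0.4},{"tx":0.2,"ty":-2.8,"tz":-2,"wx":0,"wy":0,"wz":10,"hand":0.4},{"tx":0.1,"ty":-2.7,"tz":-2,"wx":0,"wy":0,"wz":9,"hand":0.4},{"tx":0,"ty":-2.6,"tz":-2,"wx":0,"wy":0,"wz":8.8,"hand":0.4},{"tx":0,"ty":0,"tz":-3,"wx":0,"wy":0,"wz":0,"hand":0.4},{"tx":0,"ty":0,"tz":-2,"wx":0,"wy":0,"wz":0,"hand":0.4}]'
python3 - <<'E'
from h import *
st()
p=r.camera_params("wrist");im=r.capture("wrist");cv2.imwrite("pics/w3.png",cv2.cvtColor(im,cv2.COLOR_RGB2BGR))
E
```

```text
t: 3.42
tool_pos: [0.5074, -0.124, 0.0602]
orientation: [-0.036, 0.999, 0.0, -0.0]
ft_force: [1.1, -0.0, 0.5]
width: 0.0346
finger_force: 0.0
t 3.42 tcp [ 0.5074 -0.124   0.0602] yaw_y 94.13 j6 -0.31 F [ 1.1 -0.   0.5] T [-0.    0.03 -0.09] w 0.0346
```

View pics/w3.png

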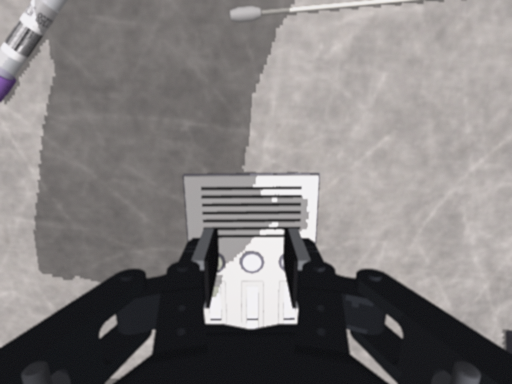

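The cassette is square to the fingers: rear edge at row 175 from column 184 to 320, ribs at rows 188 to 235. I'll check the rear edge by ray before pressing, then descend partway.

```bash
python3 - <<'E'
from h import *
p=r.camera_params("wrist");W=ray(p,[(184,175.5),(320,174)],.005)
W2=ray(p,[(201,188),(301,187),(202,235),(301,235)],.0054)
d=W[1]-W[0];print(W.round(4),"mid",W.mean(0),"len",np.linalg.norm(d),"yaw",np.degrees(np.arctan2(-d[0],d[1])),"ribs mid",W2.mean(0),W2.round(4))
E
python3 -m inch '[{"tx":0,"ty":0,"tz":-2.5,"wx":0,"wy":0,"wz":0,"hand":0.4},{"tx":0,"ty":0,"tz":-1.5,"wx":0,"wy":0,"wz":0,"hand":0.4},{"tx":0,"ty":0,"tz":-0.7,"wx":0,"wy":0,"wz":0,"hand":0.4},{"tx":0,"ty":0,"tz":-0.4,"wx":0,"wy":0,"wz":0,"hand":0.4},{"tx":0,"ty":0,"tz":0,"wx":0,"wy":0,"wz":0,"hand":0.4}]'
```

```text
[[ 0.4847 -0.1704  0.005 ]
 [ 0.4769 -0.0784  0.005 ]] mid [ 0.48079873 -0.12442082  0.005     ] len 0.09239163165966292 yaw 4.871373814274457 ribs mid [ 0.50722075 -0.1229358   0.0054    ] [[ 0.4925 -0.1586  0.0054]
 [ 0.4868 -0.0903  0.0054]
 [ 0.5274 -0.1569  0.0054]
 [ 0.5222 -0.086   0.0054]]
t: 4.1
tool_pos: [0.5087, -0.1222, 0.0106]
orientation: [-0.038, 0.999, -0.0, 0.0]
ft_force: [-0.2, -0.6, 0.1]
width: 0.0341
finger_force: 0.0
```

```bash
python3 -m inch '[{"tx":0,"ty":0,"tz":-0.2,"wx":0,"wy":0,"wz":0,"hand":0.4},{"tx":0,"ty":0,"tz":-0.2,"wx":0,"wy":0,"wz":0,"hand":0.4},{"tx":0,"ty":0,"tz":-0.2,"wx":0,"wy":0,"wz":0,"hand":0.4},{"tx":0,"ty":0,"tz":0,"wx":0,"wy":0,"wz":0,"hand":0.4}]'; python3 -m inch '[{"tx":0,"ty":0,"tz":-0.2,"wx":0,"wy":0,"wz":0,"hand":0.4},{"tx":0,"ty":0,"tz":0,"wx":0,"wy":0,"wz":0,"hand":0.4}]'
```

```text
t: 4.6
tool_pos: [0.5087, -0.1221, 0.0046]
orientation: [-0.038, 0.999, -0.0, 0.0]
ft_force: [-1.9, 0.4, 6.2]
width: 0.0342
finger_force: 2.9
t: 4.85
tool_pos: [0.5089, -0.1222, 0.0042]
orientation: [-0.038, 0.999, -0.0, 0.001]
ft_force: [-15.1, 2.6, 41.9]
width: 0.0343
finger_force: 21.5
```

The contact is stiff, about 18 N/mm, so I'll back off to about 11 N.

```bash
python3 -m inch '[{"tx":0,"ty":0,"tz":-0.0,"wx":0,"wy":0,"wz":0,"hand":0.4},{"tx":0,"ty":0,"tz":0.17,"wx":0,"wy":0,"wz":0,"hand":0.4},{"tx":0,"ty":0,"tz":0,"wx":0,"wy":0,"wz":0,"hand":0.4}]'; python3 -m inch '[{"tx":-0.1,"ty":0.7,"tz":0,"wx":0,"wy":0,"wz":-0.3,"hand":0.4},{"tx":-0.1,"ty":1,"tz":0,"wx":0,"wy":0,"wz":-0.3,"hand":0.4},{"tx":-0.1,"ty":1,"tz":0,"wx":0,"wy":0,"wz":-0.3,"hand":0.4},{"tx":-0.1,"ty":0.7,"tz":0,"wx":0,"wy":0,"wz":-0.3,"hand":0.4},{"tx":0,"ty":0,"tz":0,"wx":0,"wy":0,"wz":0,"hand":0.4}]'
```

```text
t: 5.22
tool_pos: [0.5089, -0.1222, 0.0045]
orientation: [-0.038, 0.999, -0.0, 0.0]
ft_force: [-3.1, 0.9, 14.6]
width: 0.0341
finger_force: 7.2
t: 5.85
tool_pos: [0.5053, -0.0877, 0.0045]
orientation: [-0.028, 1.0, 0.0, 0.001]
ft_force: [-0.0, 4.3, 11.4]
width: 0.0341
finger_force: 5.5
```

```bash
python3 -m inch '[{"tx":-0.1,"ty":1,"tz":0,"wx":0,"wy":0,"wz":-0.4,"hand":0.4},{"tx":-0.1,"ty":1.4,"tz":0,"wx":0,"wy":0,"wz":-0.4,"hand":0.4},{"tx":-0.1,"ty":1.4,"tz":0,"wx":0,"wy":0,"wz":-0.4,"hand":0.4},{"tx":-0.1,"ty":1.4,"tz":0,"wx":0,"wy":0,"wz":-0.4,"hand":0.4},{"tx":-0.2,"ty":1.4,"tz":0,"wx":0,"wy":0,"wz":-0.5,"hand":0.4},{"tx":-0.2,"ty":1.4,"tz":0,"wx":0,"wy":0,"wz":-0.5,"hand":0.4},{"tx":-0.2,"ty":1.4,"tz":0,"wx":0,"wy":0,"wz":-0.5,"hand":0.4},{"tx":-0.2,"ty":1.4,"tz":0,"wx":0,"wy":0,"wz":-0.5,"hand":0.4},{"tx":-0.1,"ty":1,"tz":0,"wx":0,"wy":0,"wz":-0.4,"hand":0.4},{"tx":0,"ty":0,"tz":0,"wx":0,"wy":0,"wz":0,"hand":0.4}]'
python3 - <<'E'
from h import *
st()
for n in("wrist","top"):
    p=r.camera_params(n);im=r.capture(n);cv2.imwrite(f"pics/{n}4.png",cv2.cvtColor(im,cv2.COLOR_RGB2BGR))
E
```

```text
t: 7.1
tool_pos: [0.4923, 0.0308, 0.0045]
orientation: [0.007, 1.0, 0.0, 0.001]
ft_force: [-0.3, 4.3, 11.2]
width: 0.0343
finger_force: 5.5
t 7.1 tcp [0.4923 0.0308 0.0045] yaw_y 89.19 j6 0.08 F [-0.3  4.3 11.2] T [ 0.8   0.19 -0.01] w 0.0343
```

View pics/wrist4.png

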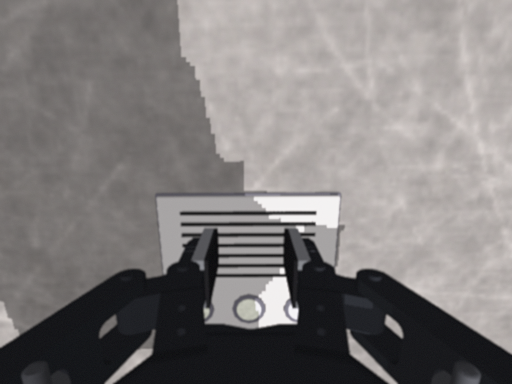

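The cassette follows, held at the ribs, with its rear edge from (156,194.5) to (341,193). I'll measure how it sits relative to the tool.

Run:
```python
from h import *
p=r.camera_params("wrist");W=ray(p,[(156.5,194.5),(341,193)],.005)
d=W[1]-W[0];print(W.round(4),"mid",W.mean(0),"len",np.linalg.norm(d),"yaw",np.degrees(np.arctan2(-d[0],d[1])))
y=np.arctan2(-d[0],d[1]);a=np.array([np.cos(y),np.sin(y),0])
print("grip",W.mean(0)+.028*a,"lead",W.mean(0)+.14*a)
```

```text
[[ 0.4647 -0.0162  0.005 ]
 [ 0.4652  0.0763  0.005 ]] mid [0.46495412 0.0300314  0.005     ] len 0.0925184322969546 yaw -0.2599556463939575
grip [0.49295383 0.02990436 0.005     ] lead [0.60495268 0.02939621 0.005     ]
```

```bash
python3 -m inch '[{"tx":-0.1,"ty":1,"tz":0,"wx":0,"wy":0,"wz":-0.4,"hand":0.4},{"tx":-0.1,"ty":1.4,"tz":0,"wx":0,"wy":0,"wz":-0.4,"hand":0.4},{"tx":-0.2,"ty":1.9,"tz":0,"wx":0,"wy":0,"wz":-0.6,"hand":0.4},{"tx":-0.2,"ty":2,"tz":0,"wx":0,"wy":0,"wz":-0.6,"hand":0.4},{"tx":-0.2,"ty":2,"tz":0,"wx":0,"wy":0,"wz":-0.7,"hand":0.4},{"tx":-0.2,"ty":2,"tz":0,"wx":0,"wy":0,"wz":-0.7,"hand":0.4},{"tx":-0.2,"ty":1.9,"tz":0,"wx":0,"wy":0,"wz":-0.6,"hand":0.4},{"tx":-0.1,"ty":1.4,"tz":0,"wx":0,"wy":0,"wz":-0.4,"hand":0.4},{"tx":-0.1,"ty":0.8,"tz":0,"wx":0,"wy":0,"wz":-0.4,"hand":0.4},{"tx":0,"ty":0,"tz":0,"wx":0,"wy":0,"wz":0,"hand":0.4}]'
python3 - <<'E'
from h import *
st()
for n in("wrist","scene"):
    p=r.camera_params(n);im=r.capture(n);cv2.imwrite(f"pics/{n}5.png",cv2.cvtColor(im,cv2.COLOR_RGB2BGR))
    if n=="wrist":
        # rear-edge dark line: strongest negative gradient just below row range, several columns
        g=cv2.GaussianBlur(cv2.cvtColor(im,cv2.COLOR_RGB2GRAY),(3,3),0).astype(int)
        # last dark-line row = minimum intensity between rows 180..205
        pts=[(c,185+int(np.argmin(g[185:203,c]))) for c in range(165,335,10)];print(pts)
        print([ (int(c),) for c in np.where(np.abs(np.diff(g[205,120:380]))>12)[0]+120])
E
```

```text
t: 8.45
tool_pos: [0.4783, 0.1749, 0.0045]
orientation: [0.049, 0.999, 0.001, 0.001]
ft_force: [-2.5, 3.9, 10.9]
width: 0.0341
finger_force: 5.1
t 8.45 tcp [0.4783 0.1749 0.0045] yaw_y 84.38 j6 0.45 F [-2.5  3.9 10.9] T [ 0.65  0.22 -0.08] w 0.0341
[(165, 185), (175, 201), (185, 200), (195, 193), (205, 185), (215, 191), (225, 197), (235, 202), (245, 186), (255, 192), (265, 198), (275, 202), (285, 185), (295, 199), (305, 196), (315, 193), (325, 189)]
[(149,), (150,), (188,), (189,), (190,), (191,), (192,), (195,), (196,), (197,), (198,), (199,), (210,), (211,), (212,), (213,), (214,), (217,), (218,), (219,), (220,), (221,), (233,), (234,), (235,), (236,), (240,), (241,), (242,), (243,), (244,), (253,), (254,), (255,), (270,), (271,), (272,), (273,), (274,), (278,), (279,), (280,)]
```

The edge pattern looks wrong, possibly a rotated cassette, so I need to look. I'll put the wrist and scene views on one sheet.

Run:
```python
import cv2,numpy as np
a=cv2.imread("pics/wrist5.png");b=cv2.imread("pics/scene5.png")
cv2.imwrite("pics/m5.png",np.hstack([cv2.resize(a,(480,360)),cv2.resize(b[120:290,90:240],(318,360))]))
```

```text
(no output)
```

View pics/m5.png

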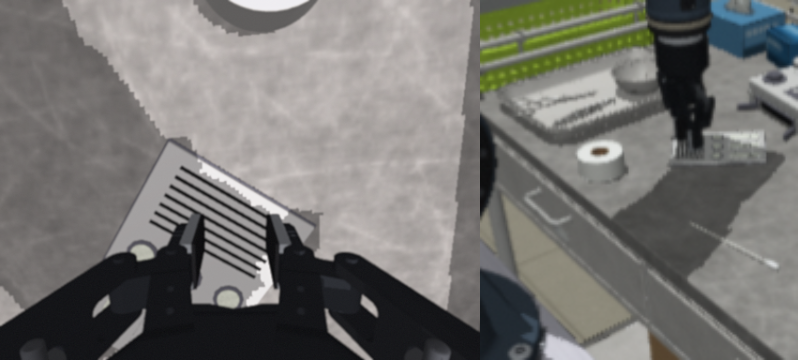

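That explains it: on the way across, the leading corner caught the right guide's tip and the cassette turned about 30° under the fingers. Its rear corners are now near (179,149) and (339,240) in the wrist view. I'll work out its pose relative to the tool.

```bash
cat >> h.py <<'E'
def cas(uv):
    p=r.camera_params("wrist");W=ray(p,uv,.005);d=W[1]-W[0];y=np.arctan2(-d[0],d[1]);m=W.mean(0)
    a=np.array([np.cos(y),np.sin(y),0]);b=np.array([-a[1],a[0],0]);g=m+.028*a;c=m+.07*a
    t=np.array(r.state()["tool_pos"])-g
    print("len",np.linalg.norm(d).round(4),"yaw",np.degrees(y).round(2),"grip",g.round(4),"lead corners",(m+.14*a+.048*b).round(3),(m+.14*a-.048*b).round(3),"tool in grip frame",(t@a).round(4),(t@b).round(4))
E
python3 - <<'E'
from h import *
st();cas([(179.5,149),(338,240)])
E
```

```text
t 8.55 tcp [0.4783 0.1747 0.0045] yaw_y 84.38 j6 0.45 F [-0.9  4.3  9.7] T [0.67 0.25 0.04] w 0.0341
len 0.0932 yaw -36.31 grip [0.4756 0.1666 0.005 ] lead corners [0.594 0.139 0.005] [0.537 0.062 0.005] tool in grip frame -0.0027 0.0081
```

I'll lift off, re-seat on the rib centre with the fingers turned to match the cassette, then pull clear and turn it back.

```bash
python3 -m inch '[{"tx":0,"ty":0,"tz":0.8,"wx":0,"wy":0,"wz":0,"hand":0.4},{"tx":0,"ty":0,"tz":0.7,"wx":0,"wy":0,"wz":0,"hand":0.4},{"tx":-0.1,"ty":-0.3,"tz":0,"wx":0,"wy":0,"wz":-10,"hand":0.4},{"tx":-0.1,"ty":-0.3,"tz":0,"wx":0,"wy":0,"wz":-10,"hand":0.4},{"tx":-0.1,"ty":-0.2,"tz":0,"wx":0,"wy":0,"wz":-10.2,"hand":0.4},{"tx":0,"ty":0,"tz":0,"wx":0,"wy":0,"wz":0,"hand":0.4},{"tx":0,"ty":0,"tz":-0.6,"wx":0,"wy":0,"wz":0,"hand":0.4},{"tx":0,"ty":0,"tz":-0.5,"wx":0,"wy":0,"wz":0,"hand":0.4},{"tx":0,"ty":0,"tz":-0.3,"wx":0,"wy":0,"wz":0,"hand":0.4},{"tx":0,"ty":0,"tz":0,"wx":0,"wy":0,"wz":0,"hand":0.4}]'
python3 - <<'E'
from h import *
st();im=r.capture("wrist");cv2.imwrite("pics/w6.png",cv2.cvtColor(im,cv2.COLOR_RGB2BGR))
p=r.camera_params("wrist")
# rear-edge prediction
a=np.radians(-36.3);u=np.array([np.cos(a),np.sin(a)]);v=np.array([-u[1],u[0]]);g=np.array([.4756,.1666])
print(proj(p,[[*(g-.028*u-.0465*v),.005],[*(g-.028*u+.0465*v),.005]]).round(1))
g=cv2.cvtColor(im,cv2.COLOR_RGB2GRAY)
for c in(190,230,270,310):print(c,g[175:240:1,c].tolist())
E
```

```text
t: 9.8
tool_pos: [0.4745, 0.1659, 0.0048]
orientation: [0.307, 0.952, -0.0, -0.0]
ft_force: [-0.1, 0.0, 0.5]
width: 0.0339
finger_force: 0.0
t 9.8 tcp [0.4745 0.1659 0.0048] yaw_y 54.19 j6 0.96 F [-0.1  0.   0.5] T [-0.07 -0.04 -0.02] w 0.0339
[[160.3 192.4]
 [345.4 194.2]]
190 [166, 166, 168, 168, 169, 170, 172, 172, 173, 173, 173, 172, 173, 173, 170, 152, 126, 116, 123, 156, 198, 225, 230, 230, 230, 230, 230, 230, 230, 225, 207, 184, 167, 141, 102, 54, 26, 58, 110, 146, 155, 154, 154, 152, 137, 101, 54, 30, 63, 114, 146, 156, 155, 154, 150, 130, 87, 40, 35, 77, 121, 148, 154, 146, 123]
230 [157, 158, 158, 159, 161, 162, 163, 165, 164, 165, 165, 167, 167, 171, 174, 167, 143, 115, 113, 130, 167, 207, 226, 229, 230, 230, 230, 230, 230, 231, 230, 221, 191, 159, 130, 87, 41, 25, 63, 112, 145, 154, 153, 154, 149, 129, 87, 42, 29, 66, 115, 145, 154, 153, 154, 147, 124, 76, 32, 43, 91, 130, 149, 153, 154]
270 [170, 173, 179, 183, 187, 188, 185, 185, 181, 179, 178, 177, 175, 177, 178, 172, 148, 116, 108, 118, 140, 177, 213, 227, 230, 229, 229, 229, 229, 229, 229, 229, 230, 231, 228, 195, 121, 48, 45, 106, 177, 226, 231, 230, 231, 229, 193, 118, 46, 34, 72, 117, 145, 153, 153, 153, 147, 121, 69, 25, 53, 103, 140, 152, 154]
310 [166, 167, 167, 166, 165, 166, 165, 166, 167, 169, 171, 172, 173, 174, 175, 176, 172, 151, 120, 104, 106, 133, 180, 218, 229, 230, 230, 230, 230, 230, 230, 229, 229, 230, 231, 229, 194, 120, 50, 68, 141, 202, 229, 231, 230, 230, 229, 193, 119, 47, 69, 140, 201, 229, 230, 230, 230, 225, 184, 106, 41, 57, 107, 124, 97]
```

The rear edge lies at rows 192 to 194 as predicted, so the fingers are seated correctly. Now press.

```bash
python3 -m inch '[{"tx":0,"ty":0,"tz":-0.06,"wx":0,"wy":0,"wz":0,"hand":0.4},{"tx":0,"ty":0,"tz":0,"wx":0,"wy":0,"wz":0,"hand":0.4}]'
```

```text
t: 10.1
tool_pos: [0.4746, 0.1659, 0.0046]
orientation: [0.308, 0.951, 0.0, 0.0]
ft_force: [-1.6, -0.5, 5.9]
width: 0.0345
finger_force: 2.6
```

```bash
python3 -m inch '[{"tx":0,"ty":0,"tz":-0.03,"wx":0,"wy":0,"wz":0,"hand":0.4},{"tx":-0.5,"ty":0,"tz":0,"wx":0,"wy":0,"wz":0,"hand":0.4},{"tx":-0.8,"ty":0.1,"tz":0,"wx":0,"wy":0,"wz":3,"hand":0.4},{"tx":-0.8,"ty":0.2,"tz":0,"wx":0,"wy":0,"wz":5,"hand":0.4},{"tx":-0.8,"ty":0.3,"tz":0,"wx":0,"wy":0,"wz":5,"hand":0.4},{"tx":-0.5,"ty":0.3,"tz":0,"wx":0,"wy":0,"wz":5,"hand":0.4},{"tx":0,"ty":0.2,"tz":0,"wx":0,"wy":0,"wz":5,"hand":0.4},{"tx":0,"ty":0.1,"tz":0,"wx":0,"wy":0,"wz":5,"hand":0.4},{"tx":0,"ty":0,"tz":0,"wx":0,"wy":0,"wz":3,"hand":0.4},{"tx":0,"ty":0,"tz":0,"wx":0,"wy":0,"wz":0,"hand":0.4}]'
python3 - <<'E'
from h import *
st();im=r.capture("wrist");cv2.imwrite("pics/w7.png",cv2.cvtColor(im,cv2.COLOR_RGB2BGR))
g=cv2.cvtColor(im,cv2.COLOR_RGB2GRAY).astype(int)
# first rib line (darkest, rows 200-222) and side edges
cs=range(195,305,10);ri=[205+int(np.argmin(g[205:222,c])) for c in cs];f=np.polyfit(list(cs),ri,1);print("rib1",ri,f)
ed=[185+int(np.argmin(g[185:202,c])) for c in cs];print("rear",ed,np.polyfit(list(cs),ed,1))
print("row206",[(i,int(g[206,i])) for i in list(range(140,185,3))+list(range(318,365,3))])
E
```

```text
t: 11.35
tool_pos: [0.4411, 0.178, 0.0045]
orientation: [0.042, 0.999, 0.0, 0.001]
ft_force: [0.8, -0.2, 7.4]
width: 0.0344
finger_force: 3.7
t 11.35 tcp [0.4411 0.178  0.0045] yaw_y 85.21 j6 0.47 F [ 0.8 -0.2  7.4] T [-0.19 -0.08  0.14] w 0.0344
rib1 [210, 211, 212, 212, 213, 213, 214, 215, 215, 216, 216] [6.00000000e-02 1.98663636e+02]
rear [191, 192, 192, 193, 194, 195, 194, 196, 196, 196, 198] [6.27272727e-02 1.78904545e+02]
row206 [(140, 110), (143, 107), (146, 104), (149, 104), (152, 108), (155, 110), (158, 111), (161, 106), (164, 147), (167, 156), (170, 156), (173, 155), (176, 157), (179, 156), (182, 155), (318, 234), (321, 234), (324, 233), (327, 234), (330, 233), (333, 234), (336, 234), (339, 234), (342, 235), (345, 207), (348, 172), (351, 177), (354, 171), (357, 160), (360, 159), (363, 160)]
```

Run:
```python
from h import *
cas([(162,188.7),(345,200.4)])
```

```text
len 0.0921 yaw -8.55 grip [0.4422 0.1779 0.005 ] lead corners [0.56  0.209 0.005] [0.546 0.114 0.005] tool in grip frame -0.001 -0.0
```

The cassette is at yaw -8.5° with the tool centred on the grip. I'll turn it +3.3° and advance to the guides.

```bash
python3 -m inch '[{"tx":0,"ty":0,"tz":-0.02,"wx":0,"wy":0,"wz":1,"hand":0.4},{"tx":0,"ty":0,"tz":0,"wx":0,"wy":0,"wz":1.3,"hand":0.4},{"tx":0,"ty":0,"tz":0,"wx":0,"wy":0,"wz":1,"hand":0.4},{"tx":0.8,"ty":-0.1,"tz":0,"wx":0,"wy":0,"wz":0,"hand":0.4},{"tx":1.2,"ty":-0.1,"tz":0,"wx":0,"wy":0,"wz":0,"hand":0.4},{"tx":1.5,"ty":-0.1,"tz":0,"wx":0,"wy":0,"wz":0,"hand":0.4},{"tx":1.5,"ty":-0.1,"tz":0,"wx":0,"wy":0,"wz":0,"hand":0.4},{"tx":1.2,"ty":-0.2,"tz":0,"wx":0,"wy":0,"wz":0,"hand":0.4},{"tx":0.8,"ty":-0.1,"tz":0,"wx":0,"wy":0,"wz":0,"hand":0.4},{"tx":0,"ty":0,"tz":0,"wx":0,"wy":0,"wz":0,"hand":0.4}]'
cat >> h.py <<'E'
def look(name):
    st();im=r.capture("wrist");cv2.imwrite(f"pics/{name}.png",cv2.cvtColor(im,cv2.COLOR_RGB2BGR))
    g=cv2.cvtColor(im,cv2.COLOR_RGB2GRAY).astype(int);cs=np.arange(195,305,6)
    ri=[203+int(np.argmin(g[203:222,c])) for c in cs];f=np.polyfit(cs,ri,1)
    ed=[185+int(np.argmin(g[185:202,c])) for c in cs];e=np.polyfit(cs,ed,1)
    print("rib",ri,f.round(3),"rear",ed,e.round(3))
    print([(i,int(g[206,i])) for i in list(range(146,176,3))+list(range(330,360,3))])
    cas([(161,np.polyval(e,161)),(345,np.polyval(e,345))])
E
python3 -c "
from h import *
look('w8')"
```

```text
t: 12.65
tool_pos: [0.512, 0.1711, 0.0046]
orientation: [0.014, 1.0, 0.0, 0.001]
ft_force: [2.6, -0.1, 8.1]
width: 0.0343
finger_force: 3.5
t 12.65 tcp [0.512  0.1711 0.0046] yaw_y 88.44 j6 0.35 F [ 2.6 -0.1  8.1] T [-0.1  -0.53 -0.01] w 0.0343
rib [221, 211, 211, 211, 212, 212, 213, 213, 213, 214, 214, 214, 215, 215, 215, 216, 216, 216, 217] [3.10000e-02 2.06513e+02] rear [191, 191, 192, 192, 192, 193, 193, 194, 194, 194, 194, 194, 196, 196, 196, 197, 196, 196, 198] [5.90000e-02 1.79451e+02]
[(146, 115), (149, 115), (152, 117), (155, 118), (158, 122), (161, 113), (164, 150), (167, 161), (170, 159), (173, 160), (330, 240), (333, 239), (336, 239), (339, 240), (342, 240), (345, 220), (348, 163), (351, 170), (354, 176), (357, 182)]
len 0.0925 yaw -4.99 grip [0.5128 0.1709 0.005 ] lead corners [0.629 0.209 0.005] [0.62  0.113 0.005] tool in grip frame -0.0009 0.0001
```

Aligned: yaw -5.0° and the lead 10 mm before the mouth. Now push in along (0.996,-0.09), in stages.

```bash
python3 -m inch '[{"tx":0.5,"ty":-0.05,"tz":0,"wx":0,"wy":0,"wz":0,"hand":0.4},{"tx":0.7,"ty":-0.06,"tz":0,"wx":0,"wy":0,"wz":0,"hand":0.4},{"tx":0.7,"ty":-0.06,"tz":0,"wx":0,"wy":0,"wz":0,"hand":0.4},{"tx":0.6,"ty":-0.06,"tz":0,"wx":0,"wy":0,"wz":0,"hand":0.4},{"tx":0,"ty":0,"tz":0,"wx":0,"wy":0,"wz":0,"hand":0.4}]';python3 -c "
from h import *
look('w9')"
```

```text
t: 13.32
tool_pos: [0.5365, 0.1688, 0.0045]
orientation: [0.013, 1.0, 0.0, 0.001]
ft_force: [0.3, -0.3, 8.9]
width: 0.0339
finger_force: 4.4
t 13.32 tcp [0.5365 0.1688 0.0045] yaw_y 88.45 j6 0.33 F [ 0.3 -0.3  8.9] T [-0.02 -0.09 -0.05] w 0.0339
rib [210, 211, 211, 211, 212, 212, 212, 213, 213, 214, 214, 214, 215, 215, 216, 216, 216, 216, 217] [6.20000e-02 1.98144e+02] rear [191, 191, 192, 192, 193, 193, 193, 194, 194, 195, 195, 195, 195, 195, 195, 197, 197, 197, 198] [5.90000e-02 1.79536e+02]
[(146, 108), (149, 108), (152, 113), (155, 116), (158, 116), (161, 110), (164, 151), (167, 162), (170, 163), (173, 161), (330, 239), (333, 240), (336, 239), (339, 240), (342, 241), (345, 220), (348, 164), (351, 165), (354, 164), (357, 155)]
len 0.0925 yaw -5.0 grip [0.5376 0.1686 0.005 ] lead corners [0.653 0.207 0.005] [0.645 0.111 0.005] tool in grip frame -0.001 0.0001
```

It's in the mouth with no slip. Remaining travel is about 60 mm.

```bash
python3 -m inch '[{"tx":0.6,"ty":-0.05,"tz":0,"wx":0,"wy":0,"wz":0,"hand":0.4},{"tx":0.8,"ty":-0.07,"tz":0,"wx":0,"wy":0,"wz":0,"hand":0.4},{"tx":0.8,"ty":-0.07,"tz":0,"wx":0,"wy":0,"wz":0,"hand":0.4},{"tx":0.8,"ty":-0.07,"tz":0,"wx":0,"wy":0,"wz":0,"hand":0.4},{"tx":0.8,"ty":-0.07,"tz":0,"wx":0,"wy":0,"wz":0,"hand":0.4},{"tx":0.6,"ty":-0.06,"tz":0,"wx":0,"wy":0,"wz":0,"hand":0.4},{"tx":0,"ty":0,"tz":0,"wx":0,"wy":0,"wz":0,"hand":0.4}]';python3 -c "
from h import *
look('w10')"
```

```text
t: 14.25
tool_pos: [0.5806, 0.1649, 0.0046]
orientation: [0.014, 1.0, 0.0, 0.001]
ft_force: [0.8, 0.2, 7.7]
width: 0.0344
finger_force: 3.9
t 14.25 tcp [0.5806 0.1649 0.0046] yaw_y 88.45 j6 0.3 F [0.8 0.2 7.7] T [-0.06 -0.27  0.02] w 0.0344
rib [221, 211, 211, 211, 212, 212, 212, 213, 213, 214, 214, 214, 215, 215, 215, 216, 216, 216, 217] [3.20000e-02 2.06242e+02] rear [191, 191, 192, 192, 193, 193, 193, 194, 194, 194, 194, 196, 196, 196, 196, 196, 196, 196, 198] [5.70000e-02 1.80066e+02]
[(146, 113), (149, 115), (152, 112), (155, 111), (158, 111), (161, 108), (164, 153), (167, 163), (170, 163), (173, 164), (330, 241), (333, 241), (336, 241), (339, 241), (342, 242), (345, 222), (348, 165), (351, 167), (354, 166), (357, 167)]
len 0.0925 yaw -4.86 grip [0.5816 0.1647 0.005 ] lead corners [0.697 0.203 0.005] [0.689 0.107 0.005] tool in grip frame -0.001 0.0001
```

```bash
python3 -m inch '[{"tx":0.5,"ty":-0.05,"tz":0,"wx":0,"wy":0,"wz":0,"hand":0.4},{"tx":0.5,"ty":-0.05,"tz":0,"wx":0,"wy":0,"wz":0,"hand":0.4},{"tx":0.3,"ty":-0.03,"tz":0,"wx":0,"wy":0,"wz":0,"hand":0.4},{"tx":0,"ty":0,"tz":0,"wx":0,"wy":0,"wz":0,"hand":0.4}]'; for i in 1; do python3 -m inch '[{"tx":0.2,"ty":-0.02,"tz":0,"wx":0,"wy":0,"wz":0,"hand":0.4},{"tx":0,"ty":0,"tz":0,"wx":0,"wy":0,"wz":0,"hand":0.4}]'; done
```

```text
t: 14.8
tool_pos: [0.5931, 0.1636, 0.0045]
orientation: [0.013, 1.0, 0.0, 0.001]
ft_force: [-1.8, -0.2, 9.3]
width: 0.0341
finger_force: 4.8
t: 15.05
tool_pos: [0.5949, 0.1634, 0.0045]
orientation: [0.013, 1.0, 0.0, 0.0]
ft_force: [-3.4, 0.2, 10.4]
width: 0.0342
finger_force: 5.3
```

```bash
python3 -m inch '[{"tx":0.2,"ty":-0.02,"tz":0,"wx":0,"wy":0,"wz":0,"hand":0.4},{"tx":0,"ty":0,"tz":0,"wx":0,"wy":0,"wz":0,"hand":0.4}]'
```

```text
t: 15.3
tool_pos: [0.5954, 0.1634, 0.0045]
orientation: [0.013, 1.0, 0.0, -0.001]
ft_force: [-13.2, 2.6, 19.8]
width: 0.0339
finger_force: 9.8
```

Fx has risen to -13 N and the tool has stopped at the expected home position. One more small nudge to make sure, then a look.

```bash
python3 -m inch '[{"tx":0.1,"ty":-0.01,"tz":0,"wx":0,"wy":0,"wz":0,"hand":0.4},{"tx":0,"ty":0,"tz":0,"wx":0,"wy":0,"wz":0,"hand":0.4}]';python3 -c "
from h import *
look('w11')"
```

```text
t: 15.55
tool_pos: [0.5955, 0.1634, 0.0044]
orientation: [0.013, 1.0, 0.0, -0.002]
ft_force: [-20.1, 2.6, 25.1]
width: 0.034
finger_force: 12.3
t 15.55 tcp [0.5955 0.1634 0.0044] yaw_y 88.5 j6 0.29 F [-20.1   2.6  25.1] T [ 0.36  4.16 -0.03] w 0.034
rib [210, 210, 211, 211, 211, 212, 212, 213, 213, 213, 214, 214, 215, 215, 215, 215, 216, 216, 216] [6.00000e-02 1.98338e+02] rear [191, 191, 191, 192, 192, 193, 193, 193, 195, 195, 195, 195, 195, 195, 194, 196, 197, 197, 197] [5.70000e-02 1.79782e+02]
[(146, 116), (149, 120), (152, 121), (155, 118), (158, 117), (161, 112), (164, 150), (167, 165), (170, 164), (173, 166), (330, 241), (333, 242), (336, 242), (339, 242), (342, 242), (345, 224), (348, 170), (351, 171), (354, 167), (357, 164)]
len 0.0925 yaw -4.84 grip [0.5964 0.1632 0.005 ] lead corners [0.712 0.202 0.005] [0.704 0.106 0.005] tool in grip frame -0.0009 0.0001
```

Home and square, at the hard stop with no slip on the ribs. I'll lift straight off, shut the fingers and move above the key.

```bash
python3 -m inch '[{"tx":0,"ty":0,"tz":0.2,"wx":0,"wy":0,"wz":0,"hand":0.4},{"tx":0,"ty":0,"tz":1,"wx":0,"wy":0,"wz":0,"hand":0.4},{"tx":0,"ty":0,"tz":3,"wx":0,"wy":0,"wz":0,"hand":0.4},{"tx":0,"ty":0,"tz":4,"wx":0,"wy":0,"wz":0,"hand":0.4},{"tx":0,"ty":0,"tz":2,"wx":0,"wy":0,"wz":0,"hand":0},{"tx":0,"ty":0,"tz":0,"wx":0,"wy":0,"wz":0,"hand":0},{"tx":2.5,"ty":1.5,"tz":0,"wx":0,"wy":0,"wz":0,"hand":0},{"tx":3,"ty":1.8,"tz":0,"wx":0,"wy":0,"wz":0,"hand":0},{"tx":1.5,"ty":0.8,"tz":0,"wx":0,"wy":0,"wz":0,"hand":0},{"tx":0,"ty":0,"tz":0,"wx":0,"wy":0,"wz":0,"hand":0}]';python3 -c "
from h import *
st()
p=r.camera_params('top');im=r.capture('top');cv2.imwrite('pics/top12.png',cv2.cvtColor(im,cv2.COLOR_RGB2BGR))
p=r.camera_params('wrist');im=r.capture('wrist');g=cv2.cvtColor(im,cv2.COLOR_RGB2GRAY);cv2.imwrite('pics/w12.png',g)
u=np.array([.9959,-.0906]);v=np.array([.0906,.9959]);m=np.array([.635,.160])
q=proj(p,[[*(m-.065*u+s*v),.005] for s in(-.03,0,.03)]);print(q.round(1))
for a,b in q:
    if 20<b<360 and 0<a<511: print(g[int(b)-14:int(b)+15,int(a)].tolist())
"
```

```text
t: 16.85
tool_pos: [0.6676, 0.2041, 0.1041]
orientation: [0.013, 1.0, -0.0, -0.001]
ft_force: [-0.1, 0.3, 0.1]
width: -0.0004
finger_force: 0.0
t 16.85 tcp [0.6676 0.2041 0.1041] yaw_y 88.46 j6 0.32 F [-0.1  0.3  0.1] T [-0.01 -0.04 -0.02] w -0.0004
[[159.   69.7]
 [198.1  72.4]
 [237.1  75. ]]
[165, 167, 167, 167, 168, 165, 156, 151, 141, 122, 112, 112, 113, 108, 99, 120, 153, 166, 166, 166, 165, 165, 166, 166, 166, 147, 90, 45, 94]
[182, 185, 185, 185, 184, 184, 184, 182, 181, 178, 179, 178, 172, 155, 159, 207, 236, 239, 239, 239, 239, 239, 240, 240, 228, 157, 75, 84, 170]
[170, 171, 171, 172, 175, 175, 177, 178, 178, 179, 177, 171, 152, 133, 175, 229, 240, 240, 239, 239, 238, 239, 240, 239, 221, 139, 75, 131, 207]
```

The cassette's rear edge is within about a pixel (1 mm) of the predicted home line. Now down to the key.

```bash
python3 -m inch '[{"tx":0.1,"ty":0,"tz":-2,"wx":0,"wy":0,"wz":0,"hand":0},{"tx":0,"ty":0,"tz":-1.5,"wx":0,"wy":0,"wz":0,"hand":0},{"tx":0,"ty":0,"tz":-0.6,"wx":0,"wy":0,"wz":0,"hand":0},{"tx":0,"ty":0,"tz":-0.2,"wx":0,"wy":0,"wz":0,"hand":0},{"tx":0,"ty":0,"tz":-0.2,"wx":0,"wy":0,"wz":0,"hand":0},{"tx":0,"ty":0,"tz":0,"wx":0,"wy":0,"wz":0,"hand":0}]'; python3 -m inch '[{"tx":0,"ty":0,"tz":-0.2,"wx":0,"wy":0,"wz":0,"hand":0},{"tx":0,"ty":0,"tz":0,"wx":0,"wy":0,"wz":0,"hand":0}]'
```

```text
t: 17.7
tool_pos: [0.6687, 0.2039, 0.0612]
orientation: [0.014, 1.0, 0.0, 0.0]
ft_force: [0.7, 0.7, 0.9]
width: 0.0
finger_force: 0.0
t: 17.95
tool_pos: [0.6686, 0.2039, 0.0588]
orientation: [0.014, 1.0, -0.0, -0.0]
ft_force: [0.0, -0.4, -0.7]
width: -0.0002
finger_force: 0.0
```

```bash
python3 -m inch '[{"tx":0,"ty":0,"tz":-0.2,"wx":0,"wy":0,"wz":0,"hand":0},{"tx":0,"ty":0,"tz":-0.2,"wx":0,"wy":0,"wz":0,"hand":0},{"tx":0,"ty":0,"tz":0,"wx":0,"wy":0,"wz":0,"hand":0}]'; python3 -m inch '[{"tx":0,"ty":0,"tz":-0.1,"wx":0,"wy":0,"wz":0,"hand":0},{"tx":0,"ty":0,"tz":0,"wx":0,"wy":0,"wz":0,"hand":0}]'
```

```text
t: 18.32
tool_pos: [0.6687, 0.2039, 0.055]
orientation: [0.014, 1.0, 0.0, 0.0]
ft_force: [1.2, -0.4, 2.1]
width: -0.0001
finger_force: 1.2
t: 18.58
tool_pos: [0.6687, 0.2039, 0.054]
orientation: [0.014, 1.0, 0.0, 0.0]
ft_force: [1.4, -0.6, 3.3]
width: -0.0002
finger_force: 1.5
```

```bash
python3 -m inch '[{"tx":0,"ty":0,"tz":-0.1,"wx":0,"wy":0,"wz":0,"hand":0},{"tx":0,"ty":0,"tz":0,"wx":0,"wy":0,"wz":0,"hand":0}]'; python3 -m inch '[{"tx":0,"ty":0,"tz":-0.08,"wx":0,"wy":0,"wz":0,"hand":0},{"tx":0,"ty":0,"tz":0,"wx":0,"wy":0,"wz":0,"hand":0}]'
```

```text
t: 18.82
tool_pos: [0.6687, 0.2039, 0.0529]
orientation: [0.014, 1.0, 0.0, 0.0]
ft_force: [1.7, -0.1, 3.0]
width: 0.0001
finger_force: 1.8
t: 19.08
tool_pos: [0.6688, 0.2039, 0.0525]
orientation: [0.014, 1.0, 0.0, 0.0]
ft_force: [-0.5, -0.1, 7.5]
width: -0.0003
finger_force: 3.7
```

```bash
python3 -m inch '[{"tx":0,"ty":0,"tz":-0.05,"wx":0,"wy":0,"wz":0,"hand":0},{"tx":0,"ty":0,"tz":0,"wx":0,"wy":0,"wz":0,"hand":0}]'; python3 -m inch '[{"tx":0,"ty":0,"tz":0.5,"wx":0,"wy":0,"wz":0,"hand":0},{"tx":0,"ty":0,"tz":1.5,"wx":0,"wy":0,"wz":0,"hand":0},{"tx":0,"ty":0,"tz":4,"wx":0,"wy":0,"wz":0,"hand":0},{"tx":0,"ty":0,"tz":5,"wx":0,"wy":0,"wz":0,"hand":0},{"tx":-5,"ty":-3,"tz":3,"wx":0,"wy":0,"wz":0,"hand":0},{"tx":-5,"ty":-5,"tz":0,"wx":0,"wy":0,"wz":0,"hand":0},{"tx":-5,"ty":-5,"tz":0,"wx":0,"wy":0,"wz":0,"hand":0},{"tx":0,"ty":-5,"tz":0,"wx":0,"wy":0,"wz":0,"hand":0},{"tx":0,"ty":0,"tz":0,"wx":0,"wy":0,"wz":0,"hand":0}]'
python3 - <<'E'
from h import *
st();p=r.camera_params("top");im=r.capture("top");cv2.imwrite("pics/top13.png",cv2.cvtColor(im,cv2.COLOR_RGB2BGR))
u=np.array([.9959,-.0906]);v=np.array([.0906,.9959]);m=np.array([.635,.160])
q=proj(p,[[*(m-.065*u+s*v),.005] for s in(-.03,0,.03)]);print(q.round(1))
g=cv2.cvtColor(im,cv2.COLOR_RGB2GRAY)
for a,b in q: print(g[int(b)-10:int(b)+8,int(round(a))].tolist())
a=cv2.cvtColor(cv2.imread("pics/top0.png"),cv2.COLOR_BGR2GRAY)
for n,(x,y) in dict(roll=(168,264),bottle=(351,210),swab=(261,254),tube=(328,240)).items():
    print(n,np.abs(a[y-14:y+14,x-14:x+14].astype(int)-g[y-14:y+14,x-14:x+14]).mean().round(1))
E
```

```text
t: 19.32
tool_pos: [0.6688, 0.2039, 0.0524]
orientation: [0.014, 1.0, 0.0, 0.0]
ft_force: [-1.7, -0.9, 10.3]
width: 0.0001
finger_force: 6.1
t: 20.45
tool_pos: [0.532, 0.0343, 0.1913]
orientation: [0.015, 1.0, -0.0, 0.0]
ft_force: [0.1, 0.4, 0.6]
width: -0.0005
finger_force: 0.0
t 20.45 tcp [0.532  0.0343 0.1913] yaw_y 88.25 j6 0.1 F [0.1 0.4 0.6] T [-0.02 -0.04  0.  ] w -0.0005
[[190.1 190.8]
 [180.2 190. ]
 [170.4 189.2]]
[88, 85, 88, 85, 86, 88, 87, 87, 88, 88, 88, 87, 87, 88, 87, 88, 89, 88]
[83, 85, 84, 84, 84, 84, 84, 85, 85, 86, 86, 86, 85, 84, 87, 86, 85, 85]
[33, 36, 47, 65, 64, 63, 63, 63, 67, 79, 78, 78, 77, 79, 78, 79, 81, 80]
roll 71.9
bottle 22.3
swab 45.2
tube 22.9
```

The key bottomed out (10 N on the hard stop) and has been let go. The arm blocks the top view, so I'll move it aside for a last numeric check.

```bash
python3 -m inch '[{"tx":-1,"ty":-5,"tz":1,"wx":0,"wy":0,"wz":0,"hand":0},{"tx":-2,"ty":-5,"tz":1,"wx":0,"wy":0,"wz":0,"hand":0},{"tx":-3,"ty":-5,"tz":1,"wx":0,"wy":0,"wz":0,"hand":0},{"tx":-3,"ty":-5,"tz":1,"wx":0,"wy":0,"wz":0,"hand":0},{"tx":-3,"ty":-5,"tz":0,"wx":0,"wy":0,"wz":0,"hand":0},{"tx":-3,"ty":-5,"tz":0,"wx":0,"wy":0,"wz":0,"hand":0},{"tx":-3,"ty":-5,"tz":0,"wx":0,"wy":0,"wz":0,"hand":0},{"tx":-3,"ty":-5,"tz":0,"wx":0,"wy":0,"wz":0,"hand":0},{"tx":0,"ty":-3,"tz":0,"wx":0,"wy":0,"wz":0,"hand":0},{"tx":0,"ty":0,"tz":0,"wx":0,"wy":0,"wz":0,"hand":0}]'
python3 - <<'E'
from h import *
st();p=r.camera_params("top");im=r.capture("top");cv2.imwrite("pics/top14.png",cv2.cvtColor(im,cv2.COLOR_RGB2BGR))
u=np.array([.9959,-.0906]);v=np.array([.0906,.9959]);m=np.array([.635,.160])
q=proj(p,[[*(m-.065*u+s*v),.005] for s in(-.03,0,.03)]);print(q.round(1))
g=cv2.cvtColor(im,cv2.COLOR_RGB2GRAY)
for a,b in q: print(g[int(b)-10:int(b)+8,int(round(a))].tolist())
a=cv2.cvtColor(cv2.imread("pics/top0.png"),cv2.COLOR_BGR2GRAY)
for n,(x,y) in dict(key=(165,154),roll=(168,264),bottle=(351,210),swab=(261,254),tube=(328,240)).items():
    print(n,np.abs(a[y-14:y+14,x-14:x+14].astype(int)-g[y-14:y+14,x-14:x+14]).mean().round(1))
E
```

```text
t: 21.75
tool_pos: [0.3229, -0.3943, 0.23]
orientation: [0.014, 1.0, 0.0, -0.0]
ft_force: [0.4, 0.8, 0.6]
width: 0.0002
finger_force: 0.0
t 21.75 tcp [ 0.3229 -0.3943  0.23  ] yaw_y 88.36 j6 -0.86 F [0.4 0.8 0.6] T [ 0.06 -0.01  0.02] w 0.0002
[[190.1 190.8]
 [180.2 190. ]
 [170.4 189.2]]
[132, 182, 148, 174, 131, 174, 135, 169, 123, 215, 175, 110, 151, 143, 140, 139, 143, 147]
[96, 122, 127, 174, 124, 174, 130, 172, 124, 211, 192, 154, 145, 152, 149, 148, 147, 148]
[154, 153, 131, 109, 132, 115, 135, 112, 171, 195, 131, 91, 146, 141, 140, 143, 142, 141]
key 5.4
roll 5.4
bottle 4.8
swab 5.1
tube 5.0
```

The rear edge is on the home line, the key is up again, and the bystanders are unmoved (picture differences at noise level).

```bash
python3 -c "
from rig import r
print(r.finish_job())"
```

```text
the job is handed in; nothing more can be done
None
```

The cassette is home against the reader's stop, and the start key was pressed fully down and let go. On the way the cassette's leading corner caught a slot guide and turned about 30° flat on the worktop, so I re-seated the fingers and straightened it. One press also briefly read 42 N at the wrist through the fingertips. The other things on the cart were not moved, and the job was handed in at about 22 s.

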